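Tip the washed fittings out of the tilting pot

ROBOT

A 6-joint arm with a two-finger parallel gripper is mounted at the origin on a cart in front of the work surface, level with it; the furniture and walls round the work are solid. World frame = base frame: x ahead of the robot, y to its left, z up, the work surface at z = 0. Lengths are in mm, angles in rad, forces in N, time in s.
With the tool pointing down it reaches from about 425 to 950 mm from the base axis. Payload 3.5 kg.
Tool frame: the origin (TCP) lies between the finger pads; the fingertips stand 11 mm ahead of it and the grasp point (between the pads) lies 8 mm behind it; z points along the fingers, y is the direction in which the jaws open and shut (so a half turn about z gives the same grasp; the last joint's range is limited). The gripper opens to 85 mm and grips with 20 to 120 N. Pads are 22 mm wide; open, the fingers measure 114 mm over their backs; the gripper's body (76 mm by 85 mm) begins 54 mm behind the grasp point. The pads swing forward as they close: fully open they stand 13 mm farther back than shut.
Start: joints at [-1.259, 0.286, 1.577, -0, 1.279, -0.15], TCP at [300.773, -604.27, 242.325] pointing down, gripper open.
Joint ranges: [-2.77, 2.77], [-0.9, 2.22], [0.21, 2.48], [-1.53, 4.67], [0.24, 2.81], [-2.84, 2.84]. Speed limits (rad/s): [2.79, 2.79, 3.14, 3.14, 3.14, 3.14].

INTERFACE

Orientations are given as a unit quaternion [x, y, z, w].
In Python, from rig import * gives the robot as it stands. Calls block until the motion is done:
- move_pose(position, orientation): joint-space move of the TCP to a pose.
- servo_line(position, vel=150, rotation=None, force_limit=None): straight line of the TCP; rotation=None keeps the orientation; vel is the mean speed in mm/s. With force_limit (N) it stops when the force on the tool has changed by that much, and returns True; else False.
- set_joints(angles): joint-space move.
- command_gripper(opening, f_grip=None): finger opening in mm; f_grip is the grip in N (None keeps the last); returns when the fingers have stopped.
- dwell(seconds).
- solve_ik(position, orientation): joint angles nearest the present ones, or None.
- get_obs(): the state.
- read_camera(name): name is "side" or "top"; returns the picture (384x512x3 uint8, red, green, blue); there is no depth.
- camera_params(name): a dict with "mtx" (3x3 intrinsics, pixels), "k1" (the pictures are not rectified: a ray, as slopes to the right and down, at radius r is drawn at 1 + k1 r^2 times it, then the intrinsics apply), "R" (3x3) and "t" (3): a world point X has camera coordinates R X + t. Camera axes: x right, y down, z forward; pixel columns grow to the right and rows downward; lengths in mm; the calibration is good to about 2 mm. A picture is of the moment at which its call begins. camera_params takes no time and is no camera call.
A pose or a line that the arm cannot do raises MotionError and nothing moves.
- hand_in(): hands the job in, once; it reports no verdict.
The state is a dict: "time": time; "joints": joint angles; "dq": joint speeds; "joint_torque": joint torques, N m; "tool_pos": TCP position; "orientation": TCP orientation; "contact_force": force on the tool from outside, world axes, zero at the start; "torque": the same for the moment, N m; "gripper_width": finger opening in mm.
Only numpy, scipy, OpenCV 4.12 (cv2) and the standard library are available. Lean on these libraries where they do the work, as an engineer would, in place of code of your own. Each camera call takes 0.05 s, during which the arm holds its last target.

TASK

The fittings in the tilting wash pot are done: tip the pot over (it has a crank for this) so that all five drop into the drain tray, then bring it back fully upright on its stop for the next batch. Leave the oil bottle and the spare nest standing.

Things in the scene. Friction and masses are not known exactly. Their poses are not given: they have to be found in the camera images.
- tilt_stand: Fixed grey stand that carries the tilting pot. Origin on the table under the middle of the upright pot, z up. Its -x side has the crank and looks roughly towards the robot; the pot pours over its +y side, where the tray stands. Base 150 mm along x, y from -60 to +18 mm; two cheeks at x = +-66 mm, 131 mm high. The pot's turning axis is parallel to x, at y = +40 mm, z = 115 mm.
- wash_pot (a joint): Tip angle of the pot (rad): 0 = upright on its stop, grows as it tips towards the stand's +y side, end stop at 2.40 (mouth well below level). Stiff bearings (0.25 N m friction; 3 to 7 N at the crank): the pot stays wherever it is left. The last fittings slide out only well past level, at about 2 rad; tip nearly to the end stop to be sure.
- pot_rim (a point): Middle of the mouth of the round perforated steel pot that holds the fittings; z points out of the mouth (up when the pot is upright). Rim 100 mm across, foot 72 mm across, 90 mm deep outside. Upright, the rim is 130 mm above the table.
- crank_grip (a point): Middle of the black round crank grip: a level cylinder 18 mm thick, 72 mm long, parallel to the stand's x, free to spin on its pin. Moves on a circle of 75 mm radius about crank_axis: at tip angle a it is 75 cos(2.705 - a) mm to the stand's +y side and 75 sin(2.705 - a) mm above crank_axis, so over the top as the pot tips. Crank arm 40 mm from the middle, on the stand's +x side.
- crank_axis (a point): Fixed point on the turning axis of pot and crank: the centre of the circle on which the middle of the grip moves, 127 mm in front (-x of the stand) of the pot's middle and 115 mm above the table. Axes as the stand's.
- drain_tray: Loose perforated steel tray, 140 mm (its x) by 150 mm (its y), walls 32 mm high and 3 mm thick, standing on the table under the pouring side of the pot; a small wire handle on its +y end, away from the stand. Origin at the middle of its underside. About 0.6 kg.
- oil_bottle_by: Bystander: upright oil bottle with a pointed spout, 41 mm wide, 125 mm high, to the left of the work. Origin at the middle of its underside, z along its height.
- nest_by: Bystander: upright aluminium nest cylinder, 47 mm wide, 51 mm high, to the right of the work. Origin at its underside, z along its height.
- fitting_0_mid (a point): Middle of one of the five brass push-in fittings with a black sleeve and blue collar, 12 x 32 x 14 mm, its y axis along its length; at the start all five lie in the pot.
- fitting_1_mid (a point): Middle of one of the five brass push-in fittings with a black sleeve and blue collar, 12 x 32 x 14 mm, its y axis along its length; at the start all five lie in the pot.
- fitting_2_mid (a point): Middle of one of the five brass push-in fittings with a black sleeve and blue collar, 12 x 32 x 14 mm, its y axis along its length; at the start all five lie in the pot.
- fitting_3_mid (a point): Middle of one of the five brass push-in fittings with a black sleeve and blue collar, 12 x 32 x 14 mm, its y axis along its length; at the start all five lie in the pot.
- fitting_4_mid (a point): Middle of one of the five brass push-in fittings with a black sleeve and blue collar, 12 x 32 x 14 mm, its y axis along its length; at the start all five lie in the pot.

How it is judged:
By the outcome, as a careful person would: the job done as asked, in the order asked, and still so for the second after the job is handed in, with the robot touching nothing.
It also fails if it takes over 48 s, if anything falls off the work surface, if the arm or the gripper's body presses on something with over 40 N, if the wrist force passes 120 N, or if a joint passes its speed limit or range.

## Working session

There is one attempt and no reset: what is moved stays moved. The work goes in short steps, each a Python script; the robot and the scene stay as the last script left them, time stands still between calls to the robot, and variables do not carry over. Pictures are saved under pics/ and viewed, and the job is handed in when it is done.

```bash
ls; mkdir -p pics; python3 - <<'E'
from rig import *
import cv2
for n in("side","top"):
    im=read_camera(n); cv2.imwrite(f"pics/{n}0.png",im[:,:,::-1]); p=camera_params(n); print(n,p)
print(get_obs())
E
```

```text
pics
side {'mtx': array([[420.15840892,   0.        , 251.95638037],
       [  0.        , 420.15840892, 191.51105271],
       [  0.        ,   0.        ,   1.        ]]), 'k1': -0.13767342760855492, 'R': array([[-0.87288719, -0.48780829,  0.0105372 ],
       [-0.3024006 ,  0.52391695, -0.79628193],
       [ 0.38291231, -0.69825075, -0.60483391]]), 't': array([ 505.95495618,  286.69986121, 1084.08265933])}
top {'mtx': array([[488.80264106,   0.        , 241.96354523],
       [  0.        , 488.80264106, 188.75193476],
       [  0.        ,   0.        ,   1.        ]]), 'k1': 0.05053933144207849, 'R': array([[ 0.00627284, -0.9998407 ,  0.01670993],
       [-0.99414444, -0.00803805, -0.10776007],
       [ 0.10787722, -0.01593612, -0.99403649]]), 't': array([ -43.60156717,  604.03673752, 1439.10956647])}
{'time': 0.1, 'joints': array([-1.25898361e+00,  2.87089527e-01,  1.57805914e+00, -2.38689124e-05,
        1.27858348e+00, -1.49973700e-01]), 'dq': array([ 0.00026394, -0.00246891, -0.00281871,  0.00156886, -0.00018496,
       -0.00015963]), 'joint_torque': array([ 4.69813858e-04, -4.07299662e+01, -2.93699026e+01, -1.70415169e-04,
        3.44072170e-03,  3.98661957e-07]), 'tool_pos': array([ 300.60282023, -603.7232538 ,  241.06171155]), 'orientation': array([ 9.73461028e-01,  2.28850348e-01, -9.78564781e-05, -1.06532362e-03]), 'contact_force': array([-0.22707175,  0.14166386,  0.52036063]), 'torque': array([-0.06445267,  0.01524384, -0.06715268]), 'gripper_width': 85.48917773304981}
```

View pics/side0.png

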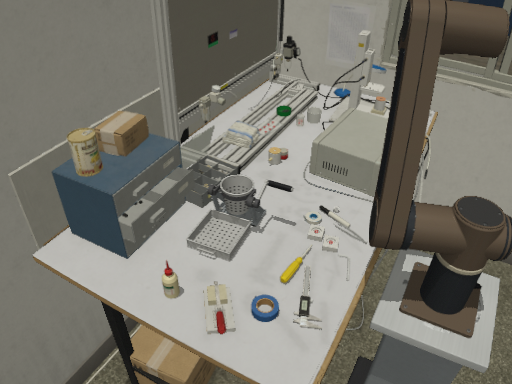

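View pics/top0.png

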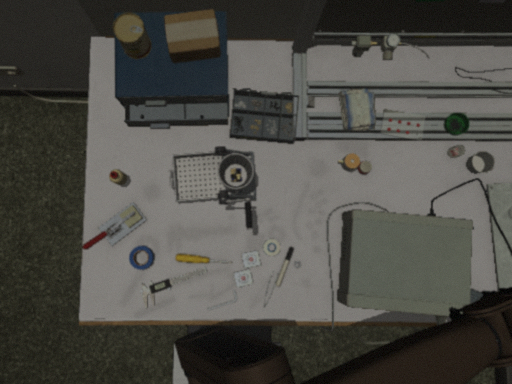

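```bash
python3 - <<'E'
import cv2
a=cv2.imread('pics/top0.png')[130:280,150:310]; cv2.imwrite('pics/topz.png',cv2.resize(a,None,fx=4,fy=4,interpolation=cv2.INTER_CUBIC))
a=cv2.imread('pics/side0.png')[150:270,170:330]; cv2.imwrite('pics/sidez.png',cv2.resize(a,None,fx=5,fy=5,interpolation=cv2.INTER_CUBIC))
E
```

```text
(no output)
```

View pics/topz.png

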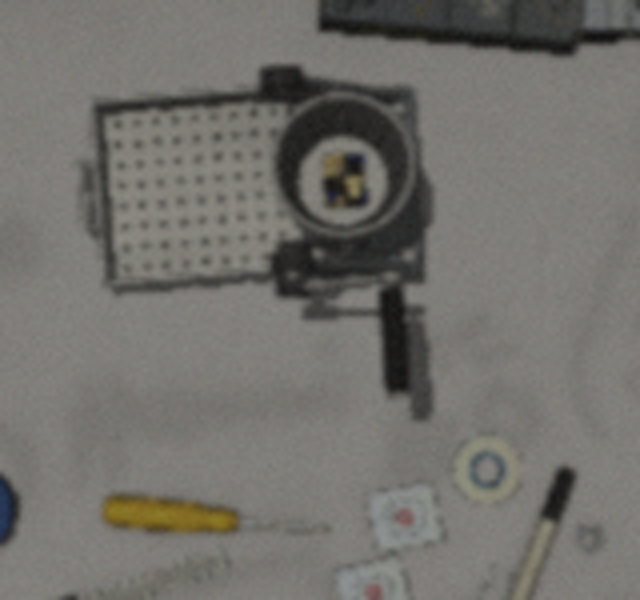

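View pics/sidez.png

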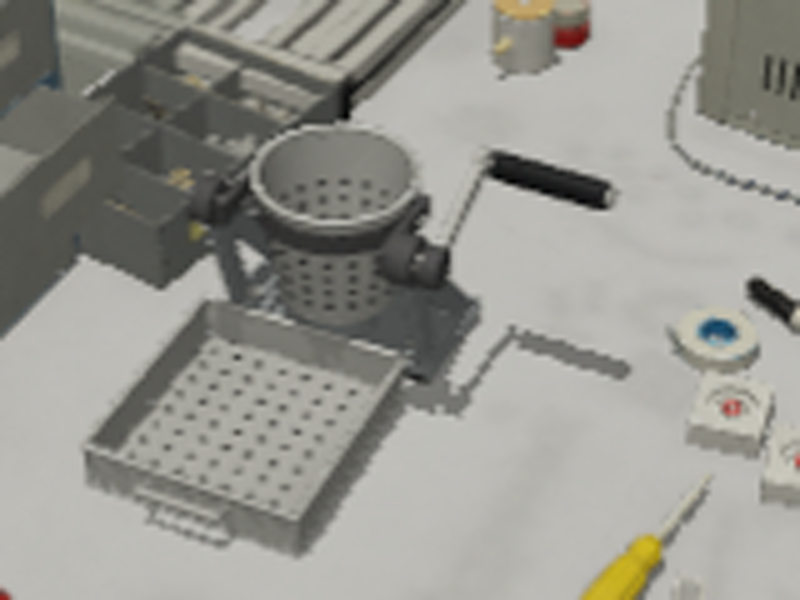

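```bash
cat > h.py <<'E'
import numpy as np, cv2
from rig import camera_params
from scipy.optimize import least_squares
P={n:camera_params(n) for n in("side","top")}
def proj(n,X):
    p=P[n]; c=np.asarray(X,float)@p["R"].T+p["t"]; s=c[...,:2]/c[...,2:]
    r2=(s**2).sum(-1,keepdims=True); s=s*(1+p["k1"]*r2)
    return s@p["mtx"][:2,:2].T+p["mtx"][:2,2]
def ray(n,uv,z):
    f=lambda q: proj(n,[q[0],q[1],z])-uv
    return least_squares(f,[650,0]).x
def st(q,pts):
    c,s=np.cos(q[2]),np.sin(q[2]); pts=np.asarray(pts,float)
    return np.c_[q[0]+c*pts[:,0]-s*pts[:,1],q[1]+s*pts[:,0]+c*pts[:,1],pts[:,2]]
E
python3 - <<'E'
from h import *
T=lambda a,b:(150+a/4-.4,130+b/4-.4)
S=lambda a,b:(170+a/5-.4,150+b/5-.4)
gp=[-91,-28,146.7];ge=[-163,-28,146.7]
obs=[("top",T(346,166),[0,0,130]),("top",T(390,287),gp),("top",T(399,392),ge),
("side",S(332,178),[0,0,130]),("side",S(492,163),gp),("side",S(610,194),ge)]
f=lambda q:np.concatenate([proj(n,st(q,[X])[0])-uv for n,uv,X in obs])
r=least_squares(f,[650,0,0],x_scale=[1,1,.01]); print(r.x,r.fun.round(2).reshape(-1,2))
q=r.x; np.save('q.npy',q)
print("rim by top only",ray("top",T(346,166),130),"side",ray("side",S(332,178),130))
print("tray corners z32 top",[ray("top",T(*a),32).round(0) for a in((97,104),(112,288))])
print("tray side",[ray("side",S(*a),32).round(0) for a in((207,305),(88,455),(302,520),(402,362))])
print("bottle",ray("top",(117,177),90),ray("side",(172,293),0))
for u in((352,161),(478,163)): print("nest?",u,ray("top",u,40))
print(ray("side",(275,161),0),ray("side",(314,120),0))
a=cv2.imread('pics/top0.png')
b=cv2.imread('pics/side0.png')
for n,im in(("top",a),("side",b)):
  im=cv2.resize(im,None,fx=4,fy=4); 
  th=np.linspace(0,6.28,60)
  L=[np.c_[50*np.cos(th),50*np.sin(th),th*0+130],np.array([gp,ge]),np.array([[-75,-60,0],[75,-60,0],[75,18,0],[-75,18,0],[-75,-60,0]]),np.array([[-66,40,115],[66,40,115]]),np.array([[-127,40,115]]*2)]
  al=np.linspace(0,2.4,30);L.append(np.c_[al*0-127,40+75*np.cos(2.705-al),115+75*np.sin(2.705-al)])
  for l in L: cv2.polylines(im,[np.int32(proj(n,st(q,l))*4+2)],False,(0,255,0),1)
  c=np.int32(proj(n,st(q,[[-40,30,80]]))[0]*4); cv2.imwrite(f'pics/ov_{n}.png',im[max(c[1]-300,0):c[1]+300,c[0]-400:c[0]+400])
E
```

```text
[ 6.44738419e+02 -1.84133482e+01  7.91111679e-02] [[-0.86 -0.34]
 [ 0.58  0.28]
 [ 0.27  0.04]
 [ 0.53 -0.81]
 [ 0.17  0.42]
 [-0.67  0.49]]
rim by top only [643.78491837 -20.84533679] side [644.00559622 -14.11397214]
tray corners z32 top [array([704., 167.]), array([564., 153.])]
tray side [array([712.,  27.]), array([697., 175.]), array([562., 157.]), array([580.,  13.])]
bottle [629.28190486 321.7938084 ] [636.20511627 332.06365538]
nest? (352, 161) [ 690.53731396 -370.87375854]
nest? (478, 163) [ 687.11471943 -747.75557582]
[ 687.30105122 -373.67741477] [ 687.23479276 -766.44398176]
```

View pics/ov_top.png

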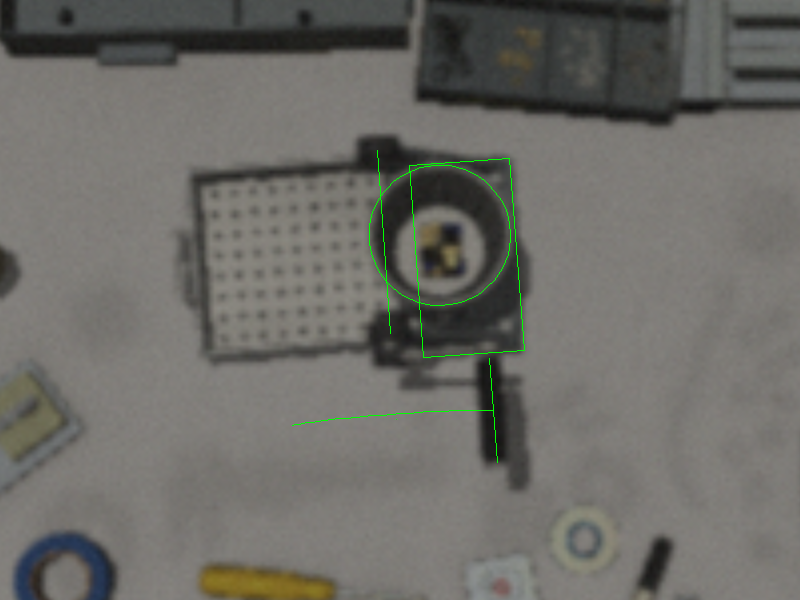

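View pics/ov_side.png

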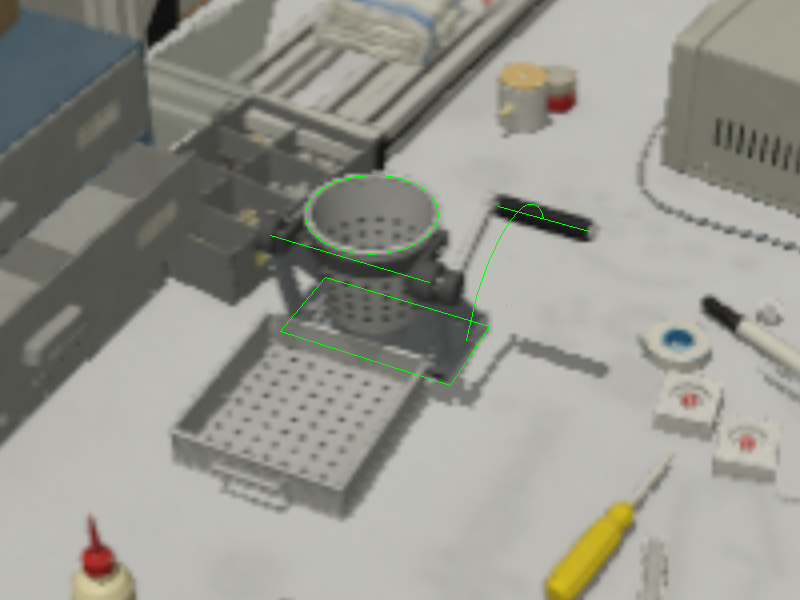

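```bash
cat >> h.py <<'E'
q=np.load('q.npy') if __import__('os').path.exists('q.npy') else None
def quat(): return [np.cos(q[2]/2),np.sin(q[2]/2),0,0]
XG=-133.
def tcp(a,up=0,dy=0,dz=0,r=75.):
    return st(q,[[XG,40+dy+r*np.cos(2.705-a),115+dz+r*np.sin(2.705-a)-8+up]])[0]
E
python3 - <<'E'
from rig import *
from h import *
p=get_obs()["tool_pos"]
servo_line([p[0],p[1],340],vel=200)
move_pose(tcp(0,130),quat())
command_gripper(60)
servo_line(tcp(0,60),vel=150)
for n in("side","top"): cv2.imwrite(f"pics/{n}1.png",read_camera(n)[:,:,::-1])
o=get_obs(); print(o["time"],o["tool_pos"],tcp(0,60),o["contact_force"],o["joints"],o["gripper_width"])
a=cv2.imread('pics/top1.png')[130:280,170:330]; b=cv2.imread('pics/side1.png')[120:270,190:350]
cv2.imwrite('pics/z1.png',cv2.resize(np.hstack([a,b]),None,fx=2.5,fy=2.5,interpolation=cv2.INTER_CUBIC))
E
```

```text
3.9583 [515.34178288 -57.10230121 200.37228355] [514.36442031 -56.8015272  198.71406471] [-0.03766824  0.47473014  0.09709634] [-3.06202531e-01 -2.30115211e-02  1.99881216e+00 -7.20224827e-06
  1.16281854e+00  1.18546722e+00] 59.96401274120644
```

View pics/z1.png

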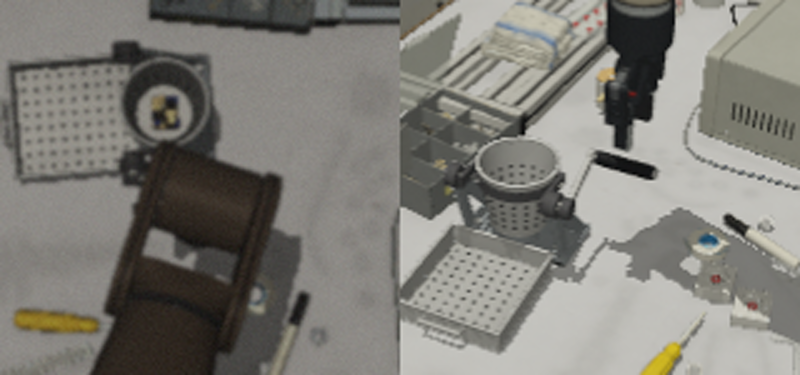

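```bash
python3 - <<'E'
from rig import *
from h import *
hit=servo_line(tcp(0,0),vel=80,force_limit=12)
o=get_obs(); print(hit,o["tool_pos"],tcp(0),o["contact_force"])
if not hit:
    command_gripper(12,30); dwell(.2)
    o=get_obs(); print(o["time"],o["tool_pos"],o["contact_force"],o["gripper_width"])
for n in("side",): cv2.imwrite(f"pics/{n}2.png",cv2.resize(read_camera(n)[120:270,190:350,::-1],None,fx=4,fy=4))
E
```

```text
False [514.77881976 -56.91572146 139.14940147] [514.36442031 -56.8015272  138.71406471] [-0.29378123 -0.43108582  0.02214974]
5.5083 [514.5990688  -56.37325481 139.20481487] [-1.2739259   3.95331252  4.44103142] 16.469621901633648
```

View pics/side2.png

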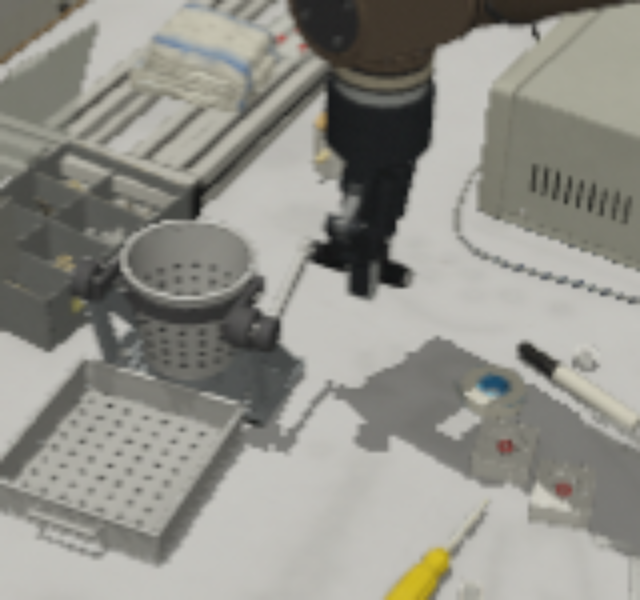

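```bash
cat >> h.py <<'E'
def crank(a0,a1,step,vel,off,base,lim=45):
    from rig import servo_line,get_obs
    n=int(np.ceil(abs(a1-a0)/step)); off=np.array(off,float); a=a0
    for a in np.linspace(a0,a1,n+1)[1:]:
        servo_line(tcp(a,dy=off[0],dz=off[1]),vel=vel)
        o=get_obs(); F=o["contact_force"]-base
        fy=-np.sin(q[2])*F[0]+np.cos(q[2])*F[1]; fz=F[2]
        th=2.705-a; er=np.array([np.cos(th),np.sin(th)]); et=np.array([-er[1],er[0]])
        fr=fy*er[0]+fz*er[1]; ft=fy*et[0]+fz*et[1]
        # stand frame force; radial push by grip on tool -> move with it
        if abs(fr)>8: off+=er*np.clip(.05*fr,-.8,.8)
        print(f"a{a:.2f} t{o['time']:.1f} fr{fr:.0f} ft{ft:.0f} fx{F[0]:.0f} off{off.round(1)} w{o['gripper_width']:.1f}")
        if np.linalg.norm(F)>lim: print("STOP");break
    return a,off
E
python3 - <<'E'
from rig import *
from h import *
command_gripper(12,60)
o=get_obs();print(o["contact_force"],o["gripper_width"])
print(crank(0,.8,.15,60,[0.4,0.4],np.zeros(3)))
cv2.imwrite("pics/side3.png",cv2.resize(read_camera("side")[120:270,190:350,::-1],None,fx=4,fy=4))
E
```

```text
[-1.33026331  4.67636041  5.62363933] 16.00105320463371
a0.13 t6.1 fr-3 ft1 fx3 off[0.4 0.4] w16.2
a0.27 t6.4 fr-2 ft1 fx3 off[0.4 0.4] w16.0
a0.40 t6.7 fr-2 ft2 fx5 off[0.4 0.4] w16.4
a0.53 t7.0 fr-3 ft0 fx5 off[0.4 0.4] w16.4
a0.67 t7.4 fr-2 ft2 fx5 off[0.4 0.4] w16.1
a0.80 t7.7 fr-3 ft2 fx7 off[0.4 0.4] w15.8
(np.float64(0.8), array([0.4, 0.4]))
```

View pics/side3.png

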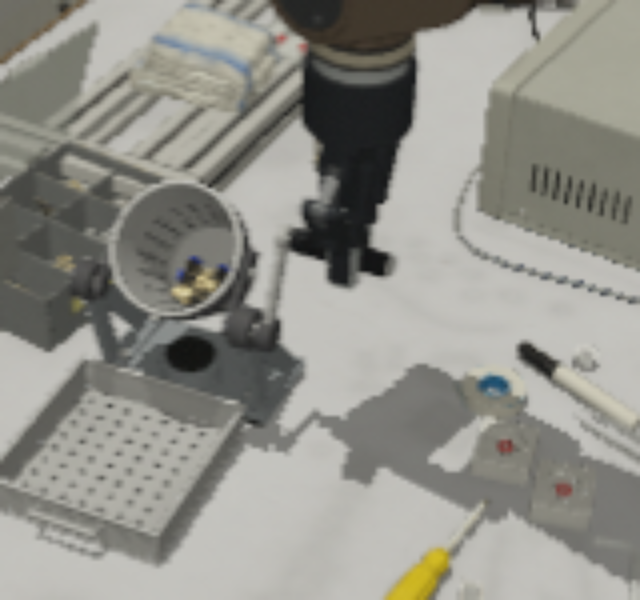

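```bash
python3 - <<'E'
from rig import *
from h import *
print(crank(.8,2.36,.13,45,[0.4,0.4],np.zeros(3)))
dwell(.5)
cv2.imwrite("pics/side4.png",cv2.resize(read_camera("side")[120:270,190:350,::-1],None,fx=4,fy=4))
cv2.imwrite("pics/top4.png",cv2.resize(read_camera("top")[120:270,150:310,::-1],None,fx=4,fy=4))
E
```

```text
a0.93 t8.1 fr-3 ft3 fx7 off[0.4 0.4] w16.2
a1.06 t8.5 fr-3 ft4 fx5 off[0.4 0.4] w16.1
a1.19 t8.8 fr-2 ft3 fx7 off[0.4 0.4] w16.1
a1.32 t9.2 fr-3 ft3 fx6 off[0.4 0.4] w16.2
a1.45 t9.6 fr-3 ft3 fx5 off[0.4 0.4] w16.4
a1.58 t9.9 fr-2 ft3 fx5 off[0.4 0.4] w16.2
a1.71 t10.3 fr-1 ft1 fx5 off[0.4 0.4] w16.0
a1.84 t10.7 fr-1 ft2 fx6 off[0.4 0.4] w15.9
a1.97 t11.0 fr-1 ft1 fx7 off[0.4 0.4] w16.1
a2.10 t11.4 fr-1 ft0 fx8 off[0.4 0.4] w16.3
a2.23 t11.8 fr-2 ft-0 fx8 off[0.4 0.4] w16.1
a2.36 t12.1 fr-1 ft-1 fx9 off[0.4 0.4] w16.1
(np.float64(2.36), array([0.4, 0.4]))
```

View pics/side4.png

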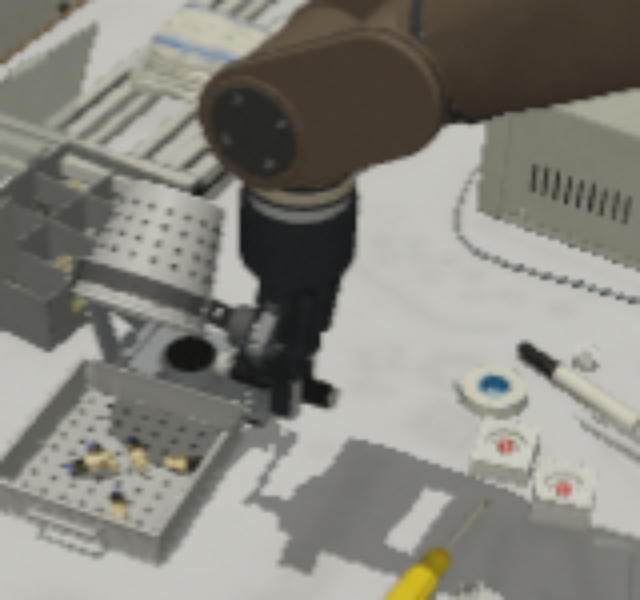

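View pics/top4.png

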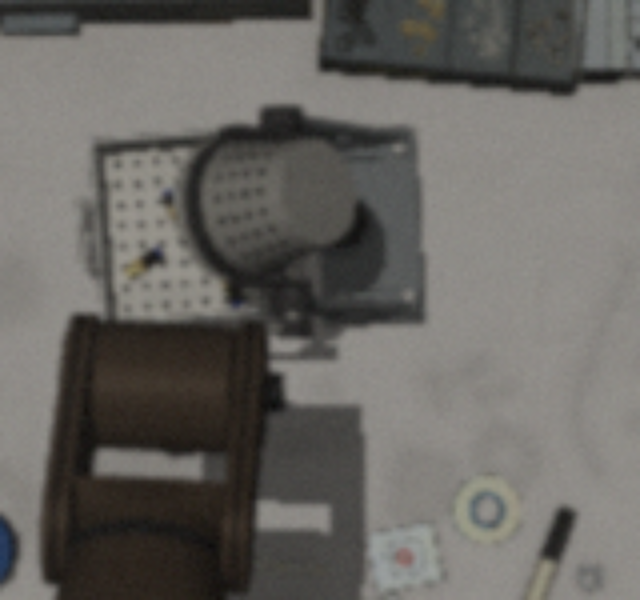

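```bash
python3 - <<'E'
from rig import *
from h import *
print(servo_line(tcp(2.42,dy=.4,dz=.4),vel=30,force_limit=15)); dwell(.4)
print(get_obs()["contact_force"],get_obs()["time"])
cv2.imwrite("pics/side5.png",cv2.resize(read_camera("side")[205:265,185:265,::-1],None,fx=9,fy=9,interpolation=cv2.INTER_CUBIC))
E
```

```text
True
[-2.27653541  0.45702078  4.1211915 ] 13.3583
```

View pics/side5.png

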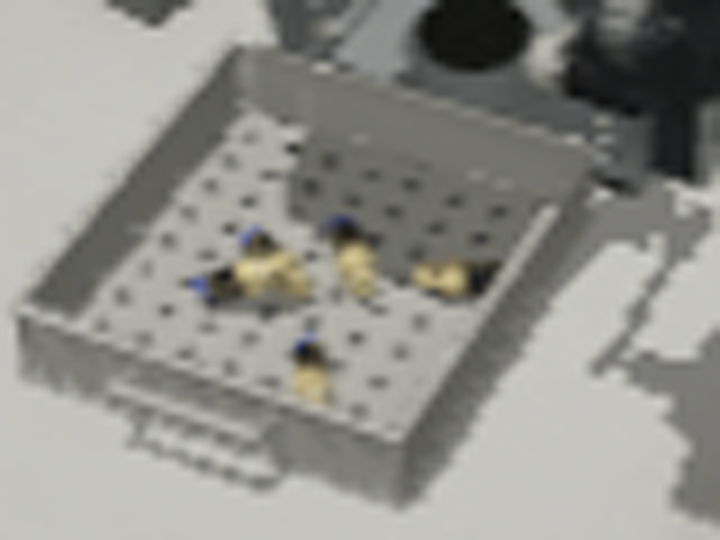

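Five fittings are in the tray: two crossing at (250,270), then (350,255), (455,275) and (310,370) in the zoom. The pot also touched its end stop, so I'm cranking it back.

```bash
python3 - <<'E'
from rig import *
from h import *
print(get_obs()["tool_pos"],tcp(2.42),tcp(2.36))
crank(2.40,.1,.15,60,[.4,.4],np.zeros(3))
F0=get_obs()["contact_force"]
for a in (.05,.0,-.03,-.06,-.09):
    h=servo_line(tcp(a,dy=.4,dz=.4),vel=25,force_limit=20)
    o=get_obs(); print(a,h,o["contact_force"],o["tool_pos"],tcp(a))
    if h or np.linalg.norm(o["contact_force"]-F0)>18: break
dwell(.2)
print(get_obs()["time"])
cv2.imwrite("pics/side6.png",cv2.resize(read_camera("side")[120:270,190:350,::-1],None,fx=4,fy=4))
E
```

```text
[505.011484    82.91945883 130.11949323] [503.30519096  82.70024405 128.08680885] [503.41535416  81.3106389  132.36475079]
a2.26 t13.7 fr0 ft1 fx6 off[0.4 0.4] w16.4
a2.11 t14.1 fr0 ft2 fx5 off[0.4 0.4] w15.9
a1.97 t14.4 fr0 ft1 fx5 off[0.4 0.4] w16.2
a1.82 t14.7 fr-0 ft1 fx6 off[0.4 0.4] w16.1
a1.68 t15.1 fr-0 ft2 fx6 off[0.4 0.4] w15.9
a1.54 t15.4 fr1 ft2 fx7 off[0.4 0.4] w16.0
a1.39 t15.7 fr1 ft1 fx5 off[0.4 0.4] w16.0
a1.25 t16.1 fr1 ft2 fx6 off[0.4 0.4] w16.2
a1.11 t16.4 fr1 ft2 fx5 off[0.4 0.4] w16.2
a0.96 t16.7 fr2 ft2 fx6 off[0.4 0.4] w15.9
a0.82 t17.1 fr1 ft2 fx5 off[0.4 0.4] w15.7
a0.68 t17.4 fr1 ft1 fx6 off[0.4 0.4] w16.1
a0.53 t17.7 fr1 ft3 fx8 off[0.4 0.4] w16.1
a0.39 t18.1 fr-0 ft3 fx8 off[0.4 0.4] w16.3
a0.24 t18.4 fr0 ft4 fx8 off[0.4 0.4] w16.2
a0.10 t18.7 fr-1 ft4 fx9 off[0.4 0.4] w16.4
0.05 False [ 6.85507503e+00  4.54525295e-03 -1.54828342e+00] [514.47036733 -55.49415521 141.03705554] [514.23244393 -55.13676937 142.07125612]
0.0 False [2.7226464  4.67523986 6.06946501] [514.59276668 -56.35525881 139.26626015] [514.36442031 -56.8015272  138.71406471]
-0.03 False [-1.12712665  7.51412375 15.44130866] [514.65089908 -56.44219053 139.06473035] [514.4371818  -57.71934493 136.66115538]
19.775
```

View pics/side6.png

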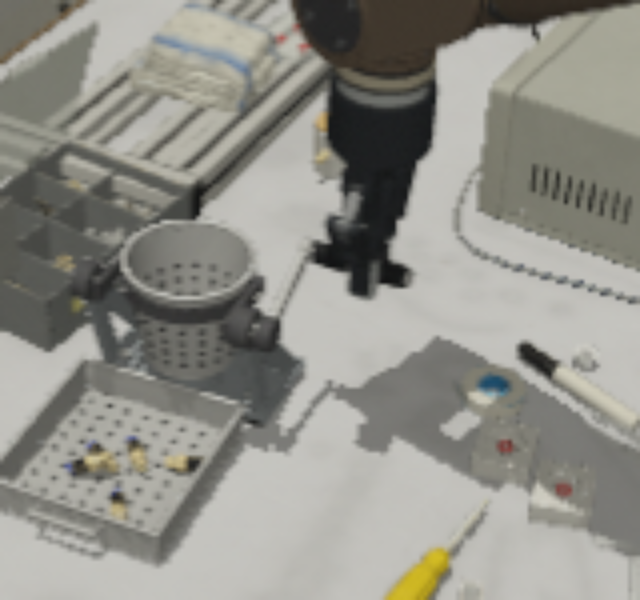

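```bash
python3 - <<'E'
from rig import *
from h import *
command_gripper(60); dwell(.1)
print(get_obs()["contact_force"],get_obs()["tool_pos"])
servo_line(tcp(0,130),vel=150)
p=tcp(0,200)
move_pose([300,-500,340],quat()) if solve_ik([300,-500,340],quat()) is not None else print("noik")
dwell(.2)
o=get_obs();print(o["contact_force"],o["time"],o["tool_pos"])
for n in("side","top"): cv2.imwrite(f"pics/{n}7.png",read_camera(n)[:,:,::-1])
d=lambda n,k,y,x:cv2.imread(f'pics/{n}{k}.png')[y:y+120,x:x+160]
r=np.vstack([np.hstack([d("top",0,120,150),d("top",7,120,150)]),np.hstack([d("side",0,155,170),d("side",7,155,170)])])
cv2.imwrite('pics/cmp.png',cv2.resize(r,None,fx=2.5,fy=2.5,interpolation=cv2.INTER_CUBIC))
E
```

```text
[ 0.14716128 -1.02699544 -0.31243374] [514.12848661 -57.41824514 136.65691686]
[-0.55120901 -0.51091787  0.47541609] 23.45 [ 300.72707382 -499.39963412  339.97956436]
```

View pics/cmp.png

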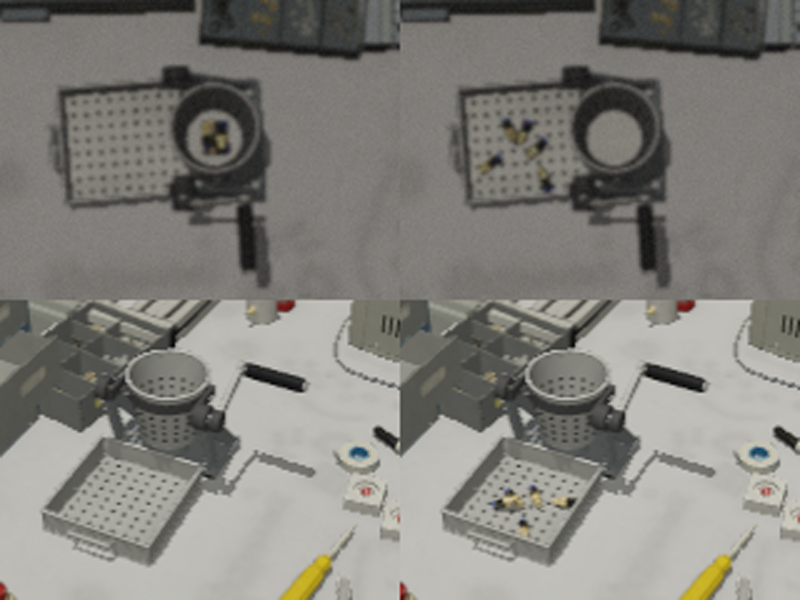

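View pics/side7.png

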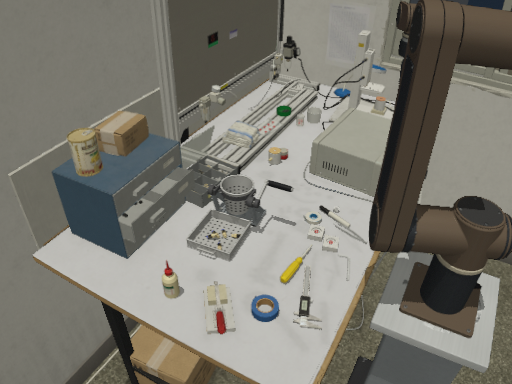

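The pot is empty and all five fittings are in the tray. The crank looks as it did at the start, and the bottle is standing at (171,282) and the nest at (314,115).

```bash
python3 - <<'E'
import cv2,numpy as np
for n,(y,x,h,w) in {"top":(198,238,34,24),"side":(176,262,20,36)}.items():
    a,b=[cv2.imread(f'pics/{n}{k}.png',0)[y:y+h,x:x+w].astype(np.float32) for k in(0,7)]
    print(n,cv2.phaseCorrelate(a,b))
from rig import *
hand_in()
E
```

```text
top ((-0.00655809315992073, -0.1506790333538639), 0.9436806859793486)
side ((0.05559044191604201, -0.04958006477139243), 1.0150473575625154)
the job is handed in; nothing more can be done
```

The wash pot was emptied and brought back upright, and the job was handed in at about 23.5 s on the robot's clock (limit 48 s).

- **Tipping:** I gripped the crank and turned it over the top until the pot touched its end stop. All five fittings dropped into the drain tray.
- **Return:** I cranked the pot back until it pressed on its upright stop (about 17 N). Then I released it and moved the arm clear.
- **Final checks:** In the last pictures the pot is empty and all five fittings lie in the tray. The tray, oil bottle and spare nest look unmoved. The crank grip is within about 0.15 pixels of its starting position in both cameras, so the pot is back on its stop.
- **Forces:** Readings between moves never exceeded about 18 N, and the arm touched nothing but the crank.

No check failed. The two cameras disagreed by about 6 to 7 mm on where the pot rim was, so I used a fit to both. The grasp and the turning forces showed no problem from it.

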